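# Hold the belt sander's tension arm for a new belt

### The arm

A 7-joint arm with a two-finger parallel gripper is mounted at the origin on the work surface. World frame = base frame: x ahead of the robot, y to its left, z up, the work surface at z = 0. Lengths are in m, angles in rad, forces in N, time in s.
With the tool pointing down it reaches from about 0.425 to 0.95 m from the base axis. Payload 4.7 kg.
Tool frame: the origin (TCP) lies midway between the tips of the shut fingers; the grasp point (between the pads) lies 19 mm behind it (robot.hold_point_z is the distance from the TCP to the grasp point, in m); z points along the fingers, x is the direction in which the jaws open and shut, and the axes are right-handed (so a half turn about z gives the same grasp; the last joint's range is limited). The gripper opens to 85 mm and grips with 20 to 120 N. Pads are 22 mm wide; open, the fingers measure 114 mm over their backs; the gripper's body (76 mm by 85 mm) begins 54 mm behind the grasp point. The pads swing forward as they close: fully open they stand 13 mm farther back than shut.
Start: joints at [-1.191, 0.469, -0.049, 1.532, 0.024, 1.141, -0.082], TCP at [0.268, 0.619, 0.231] pointing down, gripper open.
Joint ranges: [-2.59, 2.59], [-0.33, 1.99], [-1.39, 1.29], [0.1, 2.45], [-1.04, 4.18], [0.21, 1.99], [-2.66, 2.66]. Speed limits (rad/s): [2.57, 2.57, 3.14, 3.14, 3.14, 3.14, 3.14].

### API

Orientations are given as a rotation vector (axis times angle).
In Python, from cell import monitor, eyes, workorder, robot gives the robot as it stands.
- The arm moves only by the tool servo_tool, never from a script. Its argument "moves" is a list of rows, each an object of numbers: "hand": the opening, from 0 (shut) to 1 (fully open); "x", "y", "z": the shift along the tool's x, y, z in cm; "rx", "ry", "rz": the turn, a rotation vector about the tool's x, y, z in degrees. A call has 1 to 12 rows; each row is the pose to reach, as a shift and turn from the pose commanded when the call began, along the tool's axes at that moment; what a row does not reach only later rows make up. A row lasts 1/10 s, in which the tool goes at most 50 mm and 8.59 degrees, less where a joint would pass 70% of its speed; a pose out of reach is approached as far as the arm can. A call with a gripper value outside its range is refused whole. The fingers move at their own pace and stop on an object; "grip_force" is the grip in N (left out, the last holds). Time passes only in rows, so rows that repeat a pose let the fingers close. It gives the time, the measured TCP pose, the force and the opening at its end, in the units of the state.
- monitor.read_state(): the state, without advancing time (a new reading comes with each control period).
- eyes.grab_frame(name): name is "scene" or "top" or "wrist"; returns the picture (480x640x3 uint8, red, green, blue); there is no depth.
- eyes.camera_info(name): a dict with "intrinsics" (3x3 intrinsics, pixels), "R" (3x3) and "t" (3): a world point X has camera coordinates R X + t. Camera axes: x right, y down, z forward; pixel columns grow to the right and rows downward; lengths in m; the calibration is good to about 2 mm. A picture is of the moment at which its call begins: read the wrist's pose just before it. camera_info takes no time and is no camera call; for the wrist camera it gives the pose at the moment of the call.
- workorder.hand_in(): hands the job in, once; it reports no verdict.
The state is a dict: "time": time; "qpos": joint angles; "qd": joint speeds; "effort": joint torques, N m; "ee_pos": TCP position; "orientation": TCP orientation; "wrist_force": force on the tool from outside, world axes, zero at the start; "ft_torque": the same for the moment, N m; "finger_gap": opening from 0.0 (shut) to 1.0 (fully open).
Only numpy, scipy, OpenCV 4.12 (cv2) and the standard library are available. Lean on these libraries where they do the work, as an engineer would, in place of code of your own. Each camera call takes 0.05 s, during which the arm holds its last target. There are 200 camera calls.

### The job

The belt sander in the lacquer studio is getting a new belt; the old belt and the belt cover are already off. First gather the cover's loose fasteners from the bench, two star knobs and one hexagonal pillar, and leave each lying in the round steel dish that already holds its kind; then take the sander's sprung tension arm by its ball knob, swing it forward and down until it is hard against its stop, and finish while still holding it there by the knob, so that the new belt can be slipped on. Keep the fasteners that are already in the dishes there, and leave all the other things on the bench where they are.

Things in the scene. Friction and masses are not known exactly. Their poses are not given: they have to be found in the camera images.
- sander_pivot (a point): the tension arm's pivot on the belt sander (fixed, grey base 300 x 170 mm, 322 mm high over all): 165 mm above the bench, in the arm's plane; does not turn with the arm. Machine axes: z up; x level, from its front to its back (the front, -x, faces the robot, turned up to 0.3 rad either way); y level along the pivot pin towards the motor. The wheels are on the -y side
- ball_center (a point): centre of the black ball knob, 34 mm in diameter, at the arm's free end, 155 mm from the pivot. At rest 305 mm above the bench and 66 mm in front of (machine -x from) the pivot; at the stop 223 mm high and 144 mm in front; an upright circle about the pivot. Take it from above, fingers on its machine +y and -y sides: free space there, and it can turn between them
- tension_arm (a joint): angle of the sprung tension arm (rad): 0 at rest (the spring keeps it there), growing as the knob is swung forward and down, 0.75 at its stop. The spring resists with about 3 N at the knob at first and 7 N at the stop; let go, the arm flies back to 0
- work_rest (a point): middle of the top of the sander's small work rest, 98 mm above the bench, 52 x 75 mm. Nothing else of the sander that is in front of its pivot is higher than 192 mm (frame plate, top edge), but for the arm itself, whose 44 mm tracking wheel sits 70 mm from the knob towards the pivot, on the -y side
- knob_a_center (a point): first loose black star knob: six-lobed head 38 mm across and 16 mm high lying on the bench, above it a 5 mm brass collar and a thin steel stud pointing up, 43 mm high in all, 35 g. The point is the centre of the head, 8 mm above its underside; the point's z axis points along the stud
- knob_b_center (a point): second loose star knob, the same
- pillar_a_center (a point): loose hexagonal steel pillar lying on one of its flats: 45 mm long along the point's x axis, 17 mm across flats (17 mm high; 19.6 mm wide at the edges), 50 g. The point is its centre, 8.5 mm above the bench
- knob_dish_floor (a point): centre of the inner floor (4 mm above the bench) of the round steel dish that already holds one star knob, in the half away from the robot (world +x); the nearer half is empty. 140 mm in diameter at the rim, 116 mm at the foot, 26 mm high, wall 3 mm; does not move. The two dishes are alike and may stand in either place
- pillar_dish_floor (a point): the same point of the other, identical dish, which already holds one hexagonal pillar in its half away from the robot (world +x of its centre), the nearer half empty; does not move
- knob_in_dish_center (a point): centre of the head of the star knob already in its dish, same kind as the loose ones; it must stay in the dish
- pillar_in_dish_center (a point): centre of the pillar already in its dish, same kind as the loose one; it must stay in the dish
- rod_a_center (a point): centre of a dark green lacquered rod lying on the bench near the robot, 9 mm thick and 180 mm long along x; leave it
- rod_b_center (a point): centre of a second lacquered rod lying on the bench, 9 mm thick and 160 mm long along x; leave it
- brush_center (a point): middle of a flat lacquer brush lying on the bench, about 185 mm long along x, 11 mm high; leave it
- sanding_block_center (a point): centre of a cork sanding block 100 x 60 x 34 mm lying on the bench near the robot; leave it
- jar_center (a point): centre of a closed lacquer jar, 64 mm in diameter, 75 mm high; leave it
- cover_center (a point): centre of the sander's grey belt cover lying flat, far from the robot, 250 x 130 mm (x by y), 40 mm high, rounded ends; leave it
Not all that is in view belongs to the job. Leave any turquoise look-alike of the part that bears knob_b_center alone. Leave any green look-alike of the part that bears knob_a_center alone.

How it is judged:
By the outcome, as a careful person would: the job done as asked, in the order asked, and still so for the second after the job is handed in, while the arm keeps its last pose, push and grip.
It also fails if it takes over 72 s, if anything falls off the work surface, if the arm or the gripper's body presses on something with over 40 N, if the wrist force passes 120 N, or if a joint passes its speed limit or range.

## Working session

There is one attempt and no reset: what is moved stays moved. The work goes in short steps, Python scripts to look and compute and a tool call to move; the robot and the scene stay as the last step left them, time stands still between calls to the robot, and variables do not carry over. Pictures are saved under pics/ and viewed, about 8 in all and at most 12, crops included, and the job is handed in when it is done.

Besides the shell and the picture viewer there is one more tool, called in YAML: its name, and indented under it one key for each argument. servo_tool: Moves the arm, as the interface text tells. Its arguments: {"type":"object","properties":{"moves":{"type":"array","items":{"type":"object","properties":{"hand":{"type":"number"},"x":{"type":"number"},"y":{"type":"number"},"z":{"type":"number"},"rx":{"type":"number"},"ry":{"type":"number"},"rz":{"type":"number"}}}},"grip_force":{"type":"number"}},"required":["moves"]}

```bash
ls; mkdir -p pics; cat > h.py <<'E'
from cell import monitor, eyes, workorder, robot
import numpy as np, cv2
from scipy.spatial.transform import Rotation as Ro
def px2w(name,u,v,z,ci=None):
    c=ci or eyes.camera_info(name);K=np.array(c["intrinsics"]);R=np.array(c["R"]);t=np.array(c["t"])
    d=R.T@np.linalg.solve(K,[u,v,1]);o=-R.T@t
    return o+d*(z-o[2])/d[2]
def w2px(name,X,ci=None):
    c=ci or eyes.camera_info(name);K=np.array(c["intrinsics"]);p=K@(np.array(c["R"])@np.array(X)+np.array(c["t"]));return p[:2]/p[2]
def save(name,f,crop=None,s=1):
    im=eyes.grab_frame(name)[:,:,::-1]
    cv2.imwrite(f"pics/{f}_raw.png",im)
    if crop: x0,y0,x1,y1=crop; im=im[y0:y1,x0:x1]
    if s!=1: im=cv2.resize(im,None,fx=s,fy=s,interpolation=cv2.INTER_CUBIC)
    cv2.imwrite(f"pics/{f}.png",im)
def delta(target, rotworld=None):
    "shift cm in tool axes from measured pose to target TCP"
    s=monitor.read_state();R=Ro.from_rotvec(s["orientation"])
    return np.round(R.inv().apply(np.array(target)-s["ee_pos"])*100,2)
E
python3 - <<'E'
from h import *
save("top","top",s=1.25);save("scene","scene",s=1.25)
s=monitor.read_state();print(s);print(Ro.from_rotvec(s["orientation"]).as_matrix().round(3),robot.hold_point_z)
for n in("top","scene","wrist"):
    c=eyes.camera_info(n);print(n,np.round(c["intrinsics"],1).tolist(),(-np.array(c["R"]).T@np.array(c["t"])).round(3),np.round(c["R"],2).tolist())
E
```

```text
pics
{'time': 0.1, 'qpos': array([-1.19090673,  0.46934142, -0.04861315,  1.53354155,  0.02410495,
        1.14098165, -0.08229161]), 'qd': array([-1.19730013e-03,  5.03097292e-04,  7.37638424e-04, -4.35221461e-03,
        5.19447266e-05,  7.43811890e-04, -1.24460006e-04]), 'effort': array([ 1.30456858e-03, -5.11518502e+01, -4.66022640e-02, -2.38390785e+01,
        1.07929803e-02,  4.35307462e-03,  2.36415065e-05]), 'ee_pos': array([0.268089  , 0.61892979, 0.2303934 ]), 'orientation': array([ 2.62523776e+00,  1.72384347e+00, -2.16655990e-03]), 'wrist_force': array([ 0.09788904, -0.1010311 ,  0.05305629]), 'ft_torque': array([-0.01039199,  0.00040901, -0.01630535]), 'finger_gap': 1.0036863700193521}
[[ 0.397  0.918 -0.001]
 [ 0.918 -0.397 -0.002]
 [-0.002  0.    -1.   ]] 0.0187
top [[451.6, 0.0, 319.1], [0.0, 451.6, 246.2], [0.0, 0.0, 1.0]] [ 0.408 -0.047  1.213] [[-0.03, -1.0, -0.02], [-0.99, 0.03, -0.15], [0.15, 0.01, -0.99]]
scene [[444.9, 0.0, 322.1], [0.0, 444.9, 235.3], [0.0, 0.0, 1.0]] [ 1.04  -0.533  0.809] [[0.69, 0.72, 0.02], [0.5, -0.46, -0.74], [-0.52, 0.52, -0.68]]
wrist [[360.1, 0.0, 320.0], [0.0, 360.1, 242.1], [0.0, 0.0, 1.0]] [0.204 0.646 0.374] [[0.4, 0.92, -0.0], [0.88, -0.38, 0.28], [0.26, -0.11, -0.96]]
```

View pics/top.png

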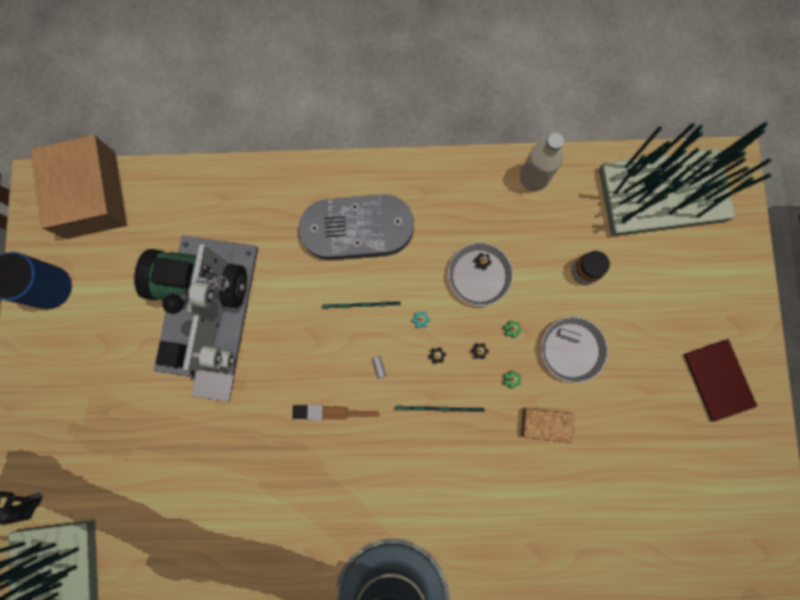

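View pics/scene.png

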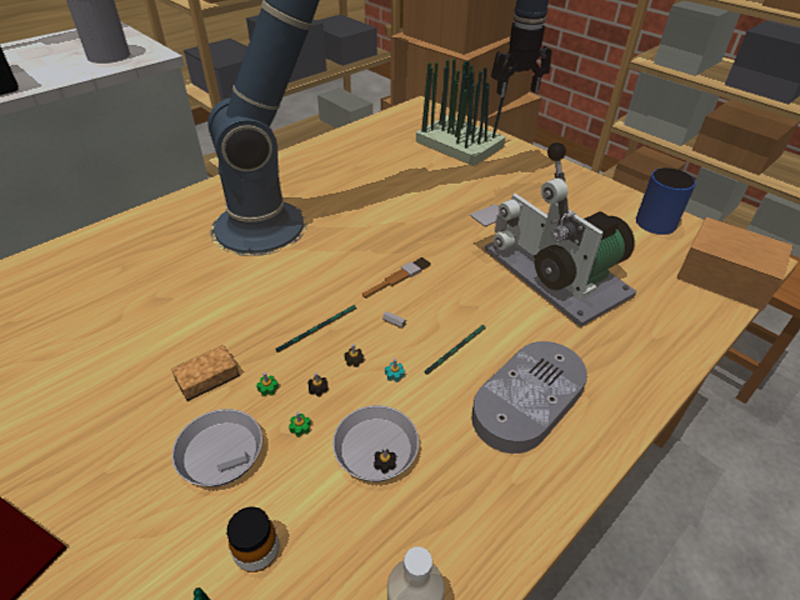

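The black loose knobs are at about (437,355) and (480,351) in the top view. The look-alikes are turquoise (421,319) and green (512,328) and (512,379). The knob in the dish is at (483,261) and must stay. The pillar is at (379,367), the knob dish at (479,275) and the pillar dish at (573,350). I'll check with a close crop.

```bash
python3 - <<'E'
from h import *
a=cv2.imread("pics/top_raw.png")
c=cv2.resize(a[180:320,290:490],None,fx=4,fy=4,interpolation=cv2.INTER_CUBIC);cv2.imwrite("pics/crop1.png",c)
t=lambda u,v,z:px2w("top",u/1.25,v/1.25,z).round(4)
for n,u,v,z in[("kA",437,355,.016),("kB",480,351,.016),("pil",379,367,.017),("kdish",479,275,.026),("pdish",573,350,.026),("kin",483,261,.02),("tip1",421,319,.016),("g1",512,328,.016),("g2",512,379,.016),("ball",173,303,.305)]:print(n,t(u,v,z),(w2px("scene",t(u,v,z))*1.25).round(0))
E
```

```text
kA [ 0.4865 -0.108   0.016 ] [354. 354.]
kB [ 0.4925 -0.1991  0.016 ] [317. 382.]
pil [0.4643 0.0153 0.017 ] [393. 316.]
kdish [ 0.6544 -0.2033  0.026 ] [375. 437.]
pdish [ 0.4888 -0.392   0.026 ] [218. 442.]
kin [ 0.6862 -0.2141  0.02  ] [384. 456.]
tip1 [ 0.5642 -0.0765  0.016 ] [394. 368.]
g1 [ 0.5396 -0.2693  0.016 ] [300. 421.]
g2 [ 0.4321 -0.2634  0.016 ] [267. 382.]
ball [0.5642 0.3366 0.305 ] [556. 152.]
```

View pics/crop1.png

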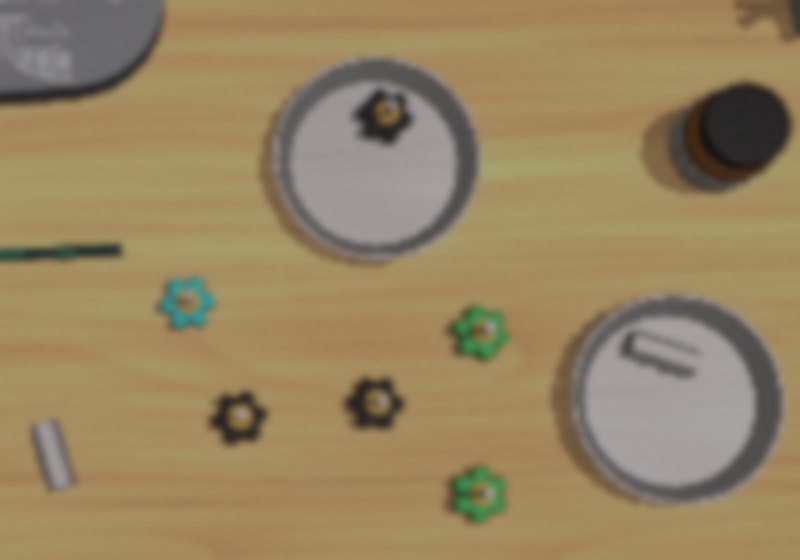

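Top crop: two black knobs at crop (240,417) and (374,402), pillar at (53,455), and green and turquoise look-alikes beside them, all well separated. The scene-view reprojection agrees with the top view. Next I'll work out the pillar's direction, the sander axes and the first move.

```bash
cat >> h.py <<'E'
def go(x,y,z,jaw):
    "jaw: world direction angle (deg) of tool x, mod 180; prints shift cm and rz deg from measured pose"
    s=monitor.read_state();R=Ro.from_rotvec(s["orientation"]);d=R.inv().apply(np.array([x,y,z])-s["ee_pos"])*100
    m=R.as_matrix();cur=np.degrees(np.arctan2(m[1,0],m[0,0]))
    rz=-((jaw-cur+90)%180-90)
    print("shift",d.round(2),"rz",round(rz,1),"q7",s["qpos"][6].round(2),"tilt",np.round(np.degrees(m[:2,2]),2),"TCP",s["ee_pos"].round(4),"gap",round(s["finger_gap"],3),"F",s["wrist_force"].round(1),"t",s["time"])
E
python3 - <<'E'
from h import *
c=lambda u,v,z:px2w("top",290+u/4-.375,180+v/4-.375,z).round(4)
a,b=c(46,422,.017),c(65,489,.017);print(a,b,np.linalg.norm(a-b),"axis",np.degrees(np.arctan2(*(a-b)[[1,0]])), (a+b)/2)
for n,u,v,z in[("kA",240,417,.016),("kB",374,402,.016),("kd",376,159,.026),("kdfloor",374,165,.004),("pd",678,400,.026),("pdfloor",665,403,.004),("pin",660,355,.021)]:print(n,c(u,v,z))
t=lambda u,v,z:px2w("top",u/1.25,v/1.25,z).round(4)
P=[t(183,237,.01),t(257,246,.01),t(158,372,.01),t(232,382,.01)]
print(P,[np.linalg.norm(P[0]-P[i]) for i in(1,2)]);print("mach x deg",np.degrees(np.arctan2(*(P[0]-P[2])[[1,0]])))
print("rest",t(213,385,.098))
go(.4643,.0153,.13,0)
E
```

```text
[0.4868 0.0203 0.017 ] [0.4424 0.0086 0.017 ] 0.045915683595041897 axis 14.762616969294442 [0.4646  0.01445 0.017  ]
kA [ 0.4868 -0.1081  0.016 ]
kB [ 0.4944 -0.1969  0.016 ]
kd [ 0.6561 -0.2045  0.026 ]
kdfloor [ 0.6566 -0.2059  0.004 ]
pd [ 0.4897 -0.394   0.026 ]
pdfloor [ 0.4895 -0.3917  0.004 ]
pin [ 0.52   -0.3858  0.021 ]
[array([0.7624, 0.4441, 0.01  ]), array([0.737 , 0.2793, 0.01  ]), array([0.4662, 0.4882, 0.01  ]), array([0.441 , 0.3289, 0.01  ])] [np.float64(0.16674591449267956), np.float64(0.29946493951713277)]
mach x deg -8.46832616753485
rest [0.4337 0.3389 0.098 ]
shift [-47.58  42.    10.12] rz 66.6 q7 -0.08 tilt [-0.04 -0.09] TCP [0.2681 0.6189 0.2304] gap 1.004 F [ 0.1 -0.1  0.1] t 0.1
```

servo_tool:
  moves:
    - {"hand": 1, "x": -47.6, "y": 42, "z": -1, "rz": -38}
    - {"hand": 0.6, "x": -47.6, "y": 42, "z": -1, "rz": -38}
    - {"hand": 0.6, "x": -47.6, "y": 42, "z": -1, "rz": -38}
    - {"hand": 0.6, "x": -47.6, "y": 42, "z": -1, "rz": -38}
    - {"hand": 0.6, "x": -47.6, "y": 42, "z": -1, "rz": -38}
    - {"hand": 0.6, "x": -47.6, "y": 42, "z": -1, "rz": -38}
    - {"hand": 0.6, "x": -47.6, "y": 42, "z": -1, "rz": -38}
    - {"hand": 0.6, "x": -47.6, "y": 42, "z": -1, "rz": -38}
    - {"hand": 0.6, "x": -47.6, "y": 42, "z": -1, "rz": -38}
    - {"hand": 0.6, "x": -47.6, "y": 42, "z": 4, "rz": -38}
    - {"hand": 0.6, "x": -47.6, "y": 42, "z": 10, "rz": -38}
    - {"hand": 0.6, "x": -47.6, "y": 42, "z": 10, "rz": -38}

```text
validation failed for argument at $.mo...
```

servo_tool:
  moves:
    - {"hand": 0.6}
    - {"hand": 0.6}

```text
validation failed for argument at $.mo...
```

```bash
python3 - <<'E'
from h import *
go(.4645,.0148,.10,104.8)
print([w2px("wrist",X).round(0) for X in([.4645,.0148,.017],[.4868,.0203,.017],[.4424,.0086,.017])])
save("wrist","w1",s=1.25)
E
```

```text
shift [-47.61  42.03  13.12] rz -38.2 q7 -0.08 tilt [-0.04 -0.09] TCP [0.2681 0.6189 0.2304] gap 1.004 F [ 0.1 -0.1  0.1] t 0.1
[array([-35., 519.]), array([-21., 529.]), array([-50., 509.])]
```

View pics/w1.png

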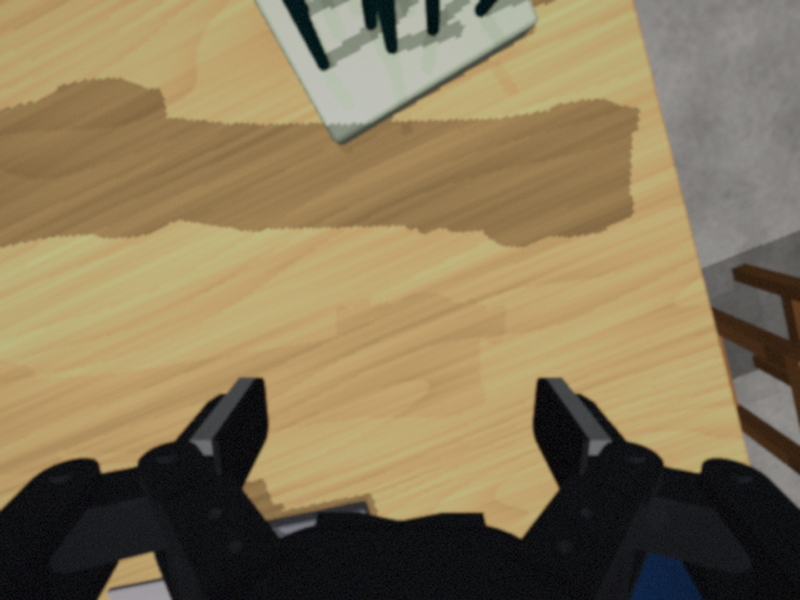

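The wrist view shows only the start position: the calls were refused and nothing moved. I'll try again with every field filled in.

servo_tool:
  moves:
    - {"hand": 0.6, "x": 0, "y": 0, "z": -1, "rx": 0, "ry": 0, "rz": 0}

```text
time: 0.25
ee_pos: [0.2679, 0.6183, 0.2396]
orientation: [2.624, 1.723, -0.005]
wrist_force: [-0.3, -0.5, -0.7]
finger_gap: 0.858
```

servo_tool:
  moves:
    - {"hand": 0.6, "x": -47.6, "y": 42, "z": 0, "rx": 0, "ry": 0, "rz": -38}
    - {"hand": 0.6, "x": -47.6, "y": 42, "z": 0, "rx": 0, "ry": 0, "rz": -38}
    - {"hand": 0.6, "x": -47.6, "y": 42, "z": 0, "rx": 0, "ry": 0, "rz": -38}
    - {"hand": 0.6, "x": -47.6, "y": 42, "z": 0, "rx": 0, "ry": 0, "rz": -38}
    - {"hand": 0.6, "x": -47.6, "y": 42, "z": 0, "rx": 0, "ry": 0, "rz": -38}
    - {"hand": 0.6, "x": -47.6, "y": 42, "z": 0, "rx": 0, "ry": 0, "rz": -38}
    - {"hand": 0.6, "x": -47.6, "y": 42, "z": 0, "rx": 0, "ry": 0, "rz": -38}
    - {"hand": 0.6, "x": -47.6, "y": 42, "z": 0, "rx": 0, "ry": 0, "rz": -38}
    - {"hand": 0.6, "x": -47.6, "y": 42, "z": 0, "rx": 0, "ry": 0, "rz": -38}
    - {"hand": 0.6, "x": -47.6, "y": 42, "z": 5, "rx": 0, "ry": 0, "rz": -38}
    - {"hand": 0.6, "x": -47.6, "y": 42, "z": 11, "rx": 0, "ry": 0, "rz": -38}
    - {"hand": 0.6, "x": -47.6, "y": 42, "z": 11, "rx": 0, "ry": 0, "rz": -38}

```text
time: 1.45
ee_pos: [0.4488, 0.0664, 0.1711]
orientation: [1.921, 2.483, 0.005]
wrist_force: [0.8, 0.6, -0.7]
finger_gap: 0.601
```

```bash
python3 - <<'E'
from h import *
go(.4645,.0148,.10,104.8)
E
```

```text
shift [-5.39  0.19  7.11] rz -0.2 q7 1.62 tilt [0.23 0.07] TCP [0.4488 0.0664 0.1711] gap 0.601 F [ 0.8  0.6 -0.7] t 1.45
```

servo_tool:
  moves:
    - {"hand": 0.6, "x": -5.4, "y": 0.2, "z": 7.1, "rx": 0, "ry": 0, "rz": 0}
    - {"hand": 0.6, "x": -5.4, "y": 0.2, "z": 7.1, "rx": 0, "ry": 0, "rz": 0}
    - {"hand": 0.6, "x": -5.4, "y": 0.2, "z": 7.1, "rx": 0, "ry": 0, "rz": 0}
    - {"hand": 0.6, "x": -5.4, "y": 0.2, "z": 7.1, "rx": 0, "ry": 0, "rz": 0}
    - {"hand": 0.6, "x": -5.4, "y": 0.2, "z": 7.1, "rx": 0, "ry": 0, "rz": 0}

```text
time: 1.95
ee_pos: [0.4641, 0.0176, 0.1007]
orientation: [1.919, 2.486, 0.004]
wrist_force: [0.2, 0.3, 0.3]
finger_gap: 0.6
```

```bash
python3 - <<'E'
from h import *
go(.4645,.0148,.003,104.8)
print([w2px("wrist",X).round(0) for X in([.4645,.0148,.017],[.4868,.0203,.017],[.4424,.0086,.017])])
save("wrist","w2",s=1.25)
E
```

```text
shift [-0.29 -0.06  9.77] rz -0.1 q7 1.78 tilt [0.15 0.07] TCP [0.4641 0.0176 0.1007] gap 0.6 F [0.2 0.3 0.3] t 1.95
[array([318., 248.]), array([318., 280.]), array([318., 214.])]
```

View pics/w2.png

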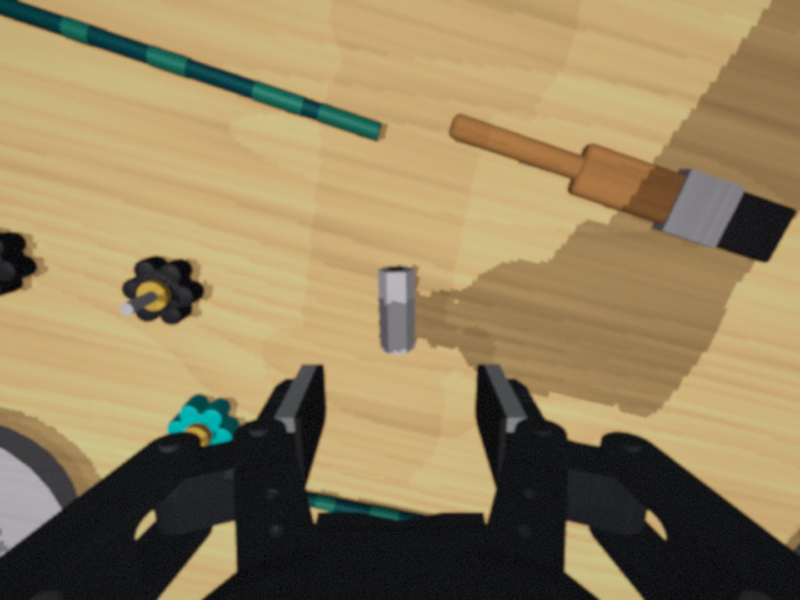

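The pillar centre is at (317.6,248) raw, exactly as predicted. I'll go down.

servo_tool:
  moves:
    - {"hand": 0.6, "x": -0.1, "y": 0, "z": 4, "rx": 0, "ry": 0, "rz": 0}
    - {"hand": 0.6, "x": -0.1, "y": 0, "z": 6.5, "rx": 0, "ry": 0, "rz": 0}
    - {"hand": 0.6, "x": -0.1, "y": 0, "z": 6.5, "rx": 0, "ry": 0, "rz": 0}
    - {"hand": 0.6, "x": -0.1, "y": 0, "z": 6.5, "rx": 0, "ry": 0, "rz": 0}

```text
time: 2.4
ee_pos: [0.464, 0.0161, 0.0354]
orientation: [1.92, 2.486, 0.002]
wrist_force: [0.6, -0.3, 0.2]
finger_gap: 0.6
```

```bash
python3 - <<'E'
from h import *
go(.4645,.0148,.003,104.8)
E
```

```text
shift [-0.14  0.01  3.24] rz -0.1 q7 1.81 tilt [0.08 0.03] TCP [0.464  0.0161 0.0354] gap 0.6 F [ 0.6 -0.3  0.2] t 2.4
```

servo_tool:
  grip_force: 50
  moves:
    - {"hand": 0.6, "x": -0.1, "y": 0, "z": 2, "rx": 0, "ry": 0, "rz": 0}
    - {"hand": 0.6, "x": -0.1, "y": 0, "z": 3.1, "rx": 0, "ry": 0, "rz": 0}
    - {"hand": 0.6, "x": -0.1, "y": 0, "z": 3.1, "rx": 0, "ry": 0, "rz": 0}
    - {"hand": 0.6, "x": -0.1, "y": 0, "z": 3.1, "rx": 0, "ry": 0, "rz": 0}
    - {"hand": 0, "x": -0.1, "y": 0, "z": 3.1, "rx": 0, "ry": 0, "rz": 0}
    - {"hand": 0, "x": -0.1, "y": 0, "z": 3.1, "rx": 0, "ry": 0, "rz": 0}
    - {"hand": 0, "x": -0.1, "y": 0, "z": 3.1, "rx": 0, "ry": 0, "rz": 0}
    - {"hand": 0, "x": -0.1, "y": 0, "z": 3.1, "rx": 0, "ry": 0, "rz": 0}
    - {"hand": 0, "x": -0.1, "y": 0, "z": 3.1, "rx": 0, "ry": 0, "rz": 0}
    - {"hand": 0, "x": -0.1, "y": 0, "z": 3.1, "rx": 0, "ry": 0, "rz": 0}
    - {"hand": 0, "x": -0.1, "y": 0, "z": 3.1, "rx": 0, "ry": 0, "rz": 0}

```text
time: 3.5
ee_pos: [0.464, 0.0144, 0.0042]
orientation: [1.921, 2.485, 0.002]
wrist_force: [-1.2, 0.8, 5.6]
finger_gap: 0.2
```

```bash
python3 - <<'E'
from h import *
go(.469,-.393,.10,0)
E
```

```text
shift [-39.55  -9.76  -9.6 ] rz -75.4 q7 1.83 tilt [0.06 0.02] TCP [0.464  0.0144 0.0042] gap 0.2 F [-1.2  0.8  5.6] t 3.5
```

servo_tool:
  moves:
    - {"hand": 0, "x": 0, "y": 0, "z": -4, "rx": 0, "ry": 0, "rz": 0}
    - {"hand": 0, "x": 0, "y": 0, "z": -9, "rx": 0, "ry": 0, "rz": 0}
    - {"hand": 0, "x": -4, "y": -1, "z": -11, "rx": 0, "ry": 0, "rz": 8}
    - {"hand": 0, "x": -8, "y": -2, "z": -11, "rx": 0, "ry": 0, "rz": 16}
    - {"hand": 0, "x": -12, "y": -3, "z": -11, "rx": 0, "ry": 0, "rz": 24}
    - {"hand": 0, "x": -16, "y": -4, "z": -11, "rx": 0, "ry": 0, "rz": 32}
    - {"hand": 0, "x": -20, "y": -5, "z": -11, "rx": 0, "ry": 0, "rz": 40}
    - {"hand": 0, "x": -24, "y": -6, "z": -11, "rx": 0, "ry": 0, "rz": 48}
    - {"hand": 0, "x": -28, "y": -7, "z": -11, "rx": 0, "ry": 0, "rz": 56}
    - {"hand": 0, "x": -32, "y": -8, "z": -11, "rx": 0, "ry": 0, "rz": 64}
    - {"hand": 0, "x": -36, "y": -9, "z": -11, "rx": 0, "ry": 0, "rz": 72}
    - {"hand": 0, "x": -39, "y": -9.6, "z": -11, "rx": 0, "ry": 0, "rz": 80}

```text
time: 4.7
ee_pos: [0.4679, -0.3902, 0.1137]
orientation: [3.071, 0.656, -0.0]
wrist_force: [-0.0, 0.3, 0.5]
finger_gap: 0.2
```

```bash
python3 - <<'E'
from h import *
go(.4704,-.3873,.06,-16)
E
```

```text
shift [ 0.35 -0.17  5.37] rz 40.1 q7 1.38 tilt [ 0.01 -0.06] TCP [ 0.4679 -0.3902  0.1137] gap 0.2 F [-0.   0.3  0.5] t 4.7
```

servo_tool:
  moves:
    - {"hand": 0, "x": 0.35, "y": -0.2, "z": 2, "rx": 0, "ry": 0, "rz": 40}
    - {"hand": 0, "x": 0.35, "y": -0.2, "z": 4, "rx": 0, "ry": 0, "rz": 40}
    - {"hand": 0, "x": 0.35, "y": -0.2, "z": 5.4, "rx": 0, "ry": 0, "rz": 40}
    - {"hand": 0, "x": 0.35, "y": -0.2, "z": 5.4, "rx": 0, "ry": 0, "rz": 40}
    - {"hand": 0, "x": 0.35, "y": -0.2, "z": 5.4, "rx": 0, "ry": 0, "rz": 40}
    - {"hand": 0, "x": 0.35, "y": -0.2, "z": 5.4, "rx": 0, "ry": 0, "rz": 40}
    - {"hand": 0, "x": 0.35, "y": -0.2, "z": 5.4, "rx": 0, "ry": 0, "rz": 40}

```text
time: 5.4
ee_pos: [0.4712, -0.3838, 0.0593]
orientation: [-3.113, 0.418, 0.0]
wrist_force: [-0.6, 0.1, -1.0]
finger_gap: 0.199
```

```bash
python3 - <<'E'
from h import *
go(.4704,-.3873,.010,-16)
save("wrist","w3",s=1.25)
E
```

```text
shift [0.01 0.36 4.93] rz 0.7 q7 0.86 tilt [-0.    0.01] TCP [ 0.4712 -0.3838  0.0593] gap 0.199 F [-0.6  0.1 -1. ] t 5.4
```

View pics/w3.png

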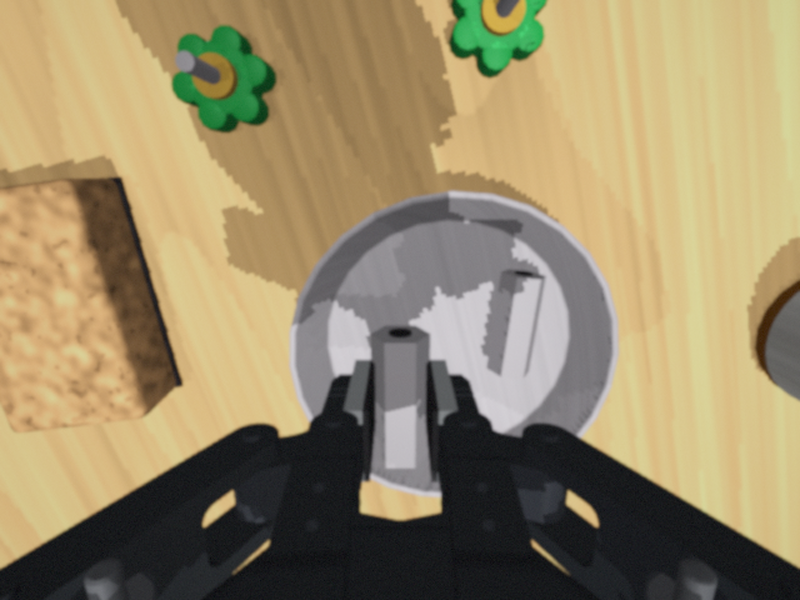

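The pillar is held, and the existing one lies to its right (world +x). I'll lower it and release.

servo_tool:
  moves:
    - {"hand": 0, "x": 0, "y": 0.3, "z": 3, "rx": 0, "ry": 0, "rz": 0}
    - {"hand": 0, "x": 0, "y": 0.3, "z": 4.8, "rx": 0, "ry": 0, "rz": 0}
    - {"hand": 0, "x": 0, "y": 0.3, "z": 4.9, "rx": 0, "ry": 0, "rz": 0}
    - {"hand": 0, "x": 0, "y": 0.3, "z": 4.9, "rx": 0, "ry": 0, "rz": 0}
    - {"hand": 0, "x": 0, "y": 0.3, "z": 4.9, "rx": 0, "ry": 0, "rz": 0}
    - {"hand": 0.36, "x": 0, "y": 0.3, "z": 4.9, "rx": 0, "ry": 0, "rz": 0}
    - {"hand": 0.36, "x": 0, "y": 0.3, "z": 4.9, "rx": 0, "ry": 0, "rz": 0}
    - {"hand": 0.36, "x": 0, "y": 0.3, "z": 4.9, "rx": 0, "ry": 0, "rz": 0}
    - {"hand": 0.36, "x": 0, "y": 0.3, "z": 4.9, "rx": 0, "ry": 0, "rz": 0}
    - {"hand": 0.36, "x": 0, "y": 0.3, "z": 2, "rx": 0, "ry": 0, "rz": 0}
    - {"hand": 0.36, "x": 0, "y": 0.3, "z": -3, "rx": 0, "ry": 0, "rz": 0}
    - {"hand": 0.65, "x": 0, "y": 0.3, "z": -5, "rx": 0, "ry": 0, "rz": 0}

```text
time: 6.65
ee_pos: [0.4713, -0.3888, 0.1131]
orientation: [3.11, -0.422, 0.007]
wrist_force: [0.9, -1.2, -0.1]
finger_gap: 0.512
```

```bash
python3 - <<'E'
from h import *
go(.4935,-.198,.10,40)
go(.4935,-.198,.10,-50)
print(w2px("wrist",[.4704,-.3873,.015]))
save("wrist","w4",s=0.6)
E
```

```text
shift [ -2.96 -18.98   1.26] rz -55.5 q7 0.81 tilt [ 0.24 -0.2 ] TCP [ 0.4713 -0.3888  0.1131] gap 0.512 F [ 0.9 -1.2 -0.1] t 6.65
shift [ -2.96 -18.98   1.26] rz 34.5 q7 0.81 tilt [ 0.24 -0.2 ] TCP [ 0.4713 -0.3888  0.1131] gap 0.512 F [ 0.9 -1.2 -0.1] t 6.65
[315.73076628 239.26641996]
```

servo_tool:
  moves:
    - {"hand": 0.65, "x": -1, "y": -4, "z": 1, "rx": 0, "ry": 0, "rz": 8}
    - {"hand": 0.65, "x": -2, "y": -8.5, "z": 1, "rx": 0, "ry": 0, "rz": 16}
    - {"hand": 0.65, "x": -2.5, "y": -13, "z": 1, "rx": 0, "ry": 0, "rz": 24}
    - {"hand": 0.65, "x": -3, "y": -17, "z": 1, "rx": 0, "ry": 0, "rz": 32}
    - {"hand": 0.65, "x": -3, "y": -19, "z": 1.2, "rx": 0, "ry": 0, "rz": 34.5}
    - {"hand": 0.65, "x": -3, "y": -19, "z": 3, "rx": 0, "ry": 0, "rz": 34.5}
    - {"hand": 0.65, "x": -3, "y": -19, "z": 3, "rx": 0, "ry": 0, "rz": 34.5}
    - {"hand": 0.65, "x": -3, "y": -19, "z": 3, "rx": 0, "ry": 0, "rz": 34.5}

```text
time: 7.5
ee_pos: [0.4915, -0.1962, 0.0794]
orientation: [2.847, -1.326, -0.001]
wrist_force: [0.2, -1.7, -0.7]
finger_gap: 0.648
```

```bash
python3 - <<'E'
from h import *
ci=eyes.camera_info("wrist");save("wrist","w5")
im=cv2.imread("pics/w5_raw.png");p=w2px("wrist",[.4935,-.198,.016],ci);print("pred",p)
m=(im.max(2)<60).astype(np.uint8)
n,l,st,ce=cv2.connectedComponentsWithStats(m)
for i in range(1,n):
    if st[i,4]>250: print(st[i],ce[i].round(),px2w("wrist",*ce[i],.012,ci).round(4))
go(.4935,-.198,.003,-50)
E
```

```text
pred [321.6407155  257.97905886]
[ 553    0   83   37 2037] [590.  16.] [ 0.6823 -0.2201  0.012 ]
[ 167  137   64   65 2045] [202. 167.] [ 0.4903 -0.1107  0.012 ]
[  0 215 174 130 635] [ 94. 287.] [ 0.3851 -0.1012  0.012 ]
[ 299  226   56   59 1478] [326. 250.] [ 0.4979 -0.1978  0.012 ]
[    0   294   640   186 59910] [321. 419.] [ 0.3998 -0.2763  0.012 ]
shift [ 0.21 -0.05  7.68] rz 0.0 q7 0.07 tilt [ 0.02 -0.03] TCP [ 0.4918 -0.1967  0.0798] gap 0.652 F [-0.3 -1.  -0.1] t 7.55
```

servo_tool:
  grip_force: 40
  moves:
    - {"hand": 0.65, "x": 0.3, "y": -0.1, "z": 4, "rx": 0, "ry": 0, "rz": 0}
    - {"hand": 0.65, "x": 0.3, "y": -0.1, "z": 6.5, "rx": 0, "ry": 0, "rz": 0}
    - {"hand": 0.65, "x": 0.3, "y": -0.1, "z": 7.6, "rx": 0, "ry": 0, "rz": 0}
    - {"hand": 0.65, "x": 0.3, "y": -0.1, "z": 7.7, "rx": 0, "ry": 0, "rz": 0}
    - {"hand": 0.65, "x": 0.3, "y": -0.1, "z": 7.7, "rx": 0, "ry": 0, "rz": 0}
    - {"hand": 0, "x": 0.3, "y": -0.1, "z": 7.7, "rx": 0, "ry": 0, "rz": 0}
    - {"hand": 0, "x": 0.3, "y": -0.1, "z": 7.7, "rx": 0, "ry": 0, "rz": 0}
    - {"hand": 0, "x": 0.3, "y": -0.1, "z": 7.7, "rx": 0, "ry": 0, "rz": 0}
    - {"hand": 0, "x": 0.3, "y": -0.1, "z": 7.7, "rx": 0, "ry": 0, "rz": 0}
    - {"hand": 0, "x": 0.3, "y": -0.1, "z": 7.7, "rx": 0, "ry": 0, "rz": 0}
    - {"hand": 0, "x": 0.3, "y": -0.1, "z": 7.7, "rx": 0, "ry": 0, "rz": 0}

```text
time: 8.65
ee_pos: [0.4955, -0.198, 0.0038]
orientation: [-2.848, 1.326, -0.004]
wrist_force: [-1.2, 0.8, 7.2]
finger_gap: 0.409
```

```bash
python3 - <<'E'
from h import *
D=np.array([.6563,-.2050])
T=D+.029*np.array([np.cos(np.radians(220)),np.sin(np.radians(220))]);print(T)
go(*T,.09,-50)
E
```

```text
[ 0.63408471 -0.22364084]
shift [10.9  -8.97 -8.58] rz 0.1 q7 0.18 tilt [ 0.15 -0.03] TCP [ 0.4955 -0.198   0.0038] gap 0.409 F [-1.2  0.8  7.2] t 8.65
```

servo_tool:
  moves:
    - {"hand": 0, "x": 0, "y": 0, "z": -3, "rx": 0, "ry": 0, "rz": 0}
    - {"hand": 0, "x": 0, "y": 0, "z": -6, "rx": 0, "ry": 0, "rz": 0}
    - {"hand": 0, "x": 2, "y": -2, "z": -9, "rx": 0, "ry": 0, "rz": 0}
    - {"hand": 0, "x": 5, "y": -4, "z": -9, "rx": 0, "ry": 0, "rz": 0}
    - {"hand": 0, "x": 8, "y": -6.5, "z": -9, "rx": 0, "ry": 0, "rz": 0}
    - {"hand": 0, "x": 10.9, "y": -9, "z": -8.5, "rx": 0, "ry": 0, "rz": 0}
    - {"hand": 0, "x": 10.9, "y": -9, "z": -7, "rx": 0, "ry": 0, "rz": 0}
    - {"hand": 0, "x": 10.9, "y": -9, "z": -6, "rx": 0, "ry": 0, "rz": 0}
    - {"hand": 0, "x": 10.9, "y": -9, "z": -5, "rx": 0, "ry": 0, "rz": 0}
    - {"hand": 0, "x": 10.9, "y": -9, "z": -5, "rx": 0, "ry": 0, "rz": 0}

```text
time: 9.65
ee_pos: [0.6316, -0.2222, 0.0508]
orientation: [-2.847, 1.327, 0.006]
wrist_force: [0.2, 0.2, -1.1]
finger_gap: 0.408
```

```bash
python3 - <<'E'
from h import *
go(.6341,-.2236,.010,-50)
save("wrist","w6")
E
```

```text
shift [ 0.28 -0.11  4.08] rz 0.0 q7 0.0 tilt [-0.19  0.09] TCP [ 0.6316 -0.2222  0.0508] gap 0.408 F [ 0.2  0.2 -1.1] t 9.65
```

View pics/w6.png

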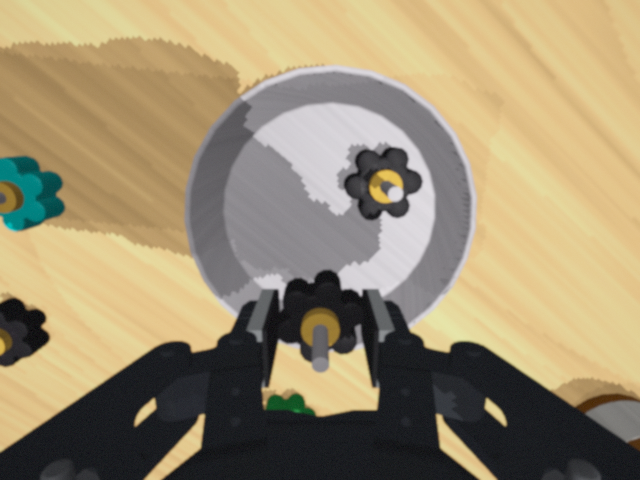

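The knob is held upright at (320,325), and the existing knob is at (385,185) in the dish's far half. I'll lower it and release.

servo_tool:
  moves:
    - {"hand": 0, "x": 0.2, "y": -0.1, "z": 2.5, "rx": 0, "ry": 0, "rz": 0}
    - {"hand": 0, "x": 0.2, "y": -0.1, "z": 4, "rx": 0, "ry": 0, "rz": 0}
    - {"hand": 0, "x": 0.2, "y": -0.1, "z": 4.1, "rx": 0, "ry": 0, "rz": 0}
    - {"hand": 0, "x": 0.2, "y": -0.1, "z": 4.1, "rx": 0, "ry": 0, "rz": 0}
    - {"hand": 0, "x": 0.2, "y": -0.1, "z": 4.1, "rx": 0, "ry": 0, "rz": 0}
    - {"hand": 0.53, "x": 0.2, "y": -0.1, "z": 4.1, "rx": 0, "ry": 0, "rz": 0}
    - {"hand": 0.53, "x": 0.2, "y": -0.1, "z": 4.1, "rx": 0, "ry": 0, "rz": 0}
    - {"hand": 0.53, "x": 0.2, "y": -0.1, "z": 4.1, "rx": 0, "ry": 0, "rz": 0}
    - {"hand": 0.53, "x": 0.2, "y": -0.1, "z": 4.1, "rx": 0, "ry": 0, "rz": 0}
    - {"hand": 0.53, "x": 0.2, "y": -0.1, "z": 1, "rx": 0, "ry": 0, "rz": 0}
    - {"hand": 0.53, "x": 0.2, "y": -0.1, "z": -3, "rx": 0, "ry": 0, "rz": 0}
    - {"hand": 0.65, "x": 0.2, "y": -0.1, "z": -5, "rx": 0, "ry": 0, "rz": 0}

```text
time: 10.9
ee_pos: [0.6368, -0.225, 0.1055]
orientation: [2.848, -1.326, 0.006]
wrist_force: [0.6, -0.2, 0.6]
finger_gap: 0.643
```

```bash
python3 - <<'E'
from h import *
D=np.array([.6563,-.2050])
T=D+.029*np.array([np.cos(np.radians(100)),np.sin(np.radians(100))]);print(T)
go(.488,-.109,.09,10)
E
```

```text
[ 0.6512642  -0.17644058]
shift [-18.46   3.92   1.48] rz -59.9 q7 -0.04 tilt [ 0.21 -0.11] TCP [ 0.6368 -0.225   0.1055] gap 0.643 F [ 0.6 -0.2  0.6] t 10.9
```

servo_tool:
  moves:
    - {"hand": 0.65, "x": -4, "y": 1, "z": -1, "rx": 0, "ry": 0, "rz": -8}
    - {"hand": 0.65, "x": -8, "y": 2, "z": -1, "rx": 0, "ry": 0, "rz": -16}
    - {"hand": 0.65, "x": -12, "y": 3, "z": 0, "rx": 0, "ry": 0, "rz": -24}
    - {"hand": 0.65, "x": -15, "y": 3.5, "z": 0, "rx": 0, "ry": 0, "rz": -32}
    - {"hand": 0.65, "x": -18, "y": 3.9, "z": 0, "rx": 0, "ry": 0, "rz": -40}
    - {"hand": 0.65, "x": -18.4, "y": 3.9, "z": 1, "rx": 0, "ry": 0, "rz": -48}
    - {"hand": 0.65, "x": -18.4, "y": 3.9, "z": 2, "rx": 0, "ry": 0, "rz": -56}
    - {"hand": 0.65, "x": -18.4, "y": 3.9, "z": 3, "rx": 0, "ry": 0, "rz": -60}
    - {"hand": 0.65, "x": -18.4, "y": 3.9, "z": 3, "rx": 0, "ry": 0, "rz": -60}
    - {"hand": 0.65, "x": -18.4, "y": 3.9, "z": 3, "rx": 0, "ry": 0, "rz": -60}

```text
time: 11.9
ee_pos: [0.4874, -0.1084, 0.0725]
orientation: [3.13, 0.273, 0.0]
wrist_force: [0.3, -0.7, 0.4]
finger_gap: 0.65
```

```bash
python3 - <<'E'
from h import *
ci=eyes.camera_info("wrist");save("wrist","w7")
im=cv2.imread("pics/w7_raw.png");p=w2px("wrist",[.488,-.109,.016],ci);print("pred",p)
m=(im.max(2)<60).astype(np.uint8)
n,l,st,ce=cv2.connectedComponentsWithStats(m)
for i in range(1,n):
    if st[i,4]>250: b=st[i,:2]+st[i,2:4]/2;print(st[i],b,px2w("wrist",*b,.010,ci).round(4))
go(.488,-.109,.003,10)
E
```

```text
pred [319.89420847 261.30987539]
[535   0  54 167 859] [562.   83.5] [0.5972 0.0091 0.01  ]
[ 293  228   55   62 1400] [320.5 259. ] [ 0.4885 -0.1096  0.01  ]
[    0   294   640   186 60182] [320. 387.] [ 0.504  -0.1997  0.01  ]
shift [0.02 0.05 6.97] rz -0.0 q7 0.76 tilt [ 0.04 -0.01] TCP [ 0.4877 -0.1085  0.0727] gap 0.652 F [-0.1 -1.   0.1] t 11.95
```

servo_tool:
  moves:
    - {"hand": 0.65, "x": 0.1, "y": 0.1, "z": 4, "rx": 0, "ry": 0, "rz": 0}
    - {"hand": 0.65, "x": 0.1, "y": 0.1, "z": 6, "rx": 0, "ry": 0, "rz": 0}
    - {"hand": 0.65, "x": 0.1, "y": 0.1, "z": 6.9, "rx": 0, "ry": 0, "rz": 0}
    - {"hand": 0.65, "x": 0.1, "y": 0.1, "z": 7, "rx": 0, "ry": 0, "rz": 0}
    - {"hand": 0.65, "x": 0.1, "y": 0.1, "z": 7, "rx": 0, "ry": 0, "rz": 0}
    - {"hand": 0, "x": 0.1, "y": 0.1, "z": 7, "rx": 0, "ry": 0, "rz": 0}
    - {"hand": 0, "x": 0.1, "y": 0.1, "z": 7, "rx": 0, "ry": 0, "rz": 0}
    - {"hand": 0, "x": 0.1, "y": 0.1, "z": 7, "rx": 0, "ry": 0, "rz": 0}
    - {"hand": 0, "x": 0.1, "y": 0.1, "z": 7, "rx": 0, "ry": 0, "rz": 0}
    - {"hand": 0, "x": 0.1, "y": 0.1, "z": 7, "rx": 0, "ry": 0, "rz": 0}
    - {"hand": 0, "x": 0.1, "y": 0.1, "z": 7, "rx": 0, "ry": 0, "rz": 0}

```text
time: 13.05
ee_pos: [0.4895, -0.1091, 0.0036]
orientation: [-3.129, -0.276, -0.004]
wrist_force: [-0.3, -1.0, 5.4]
finger_gap: 0.413
```

```bash
python3 - <<'E'
from h import *
go(.6513,-.1764,.09,10)
E
```

```text
shift [14.78  9.46 -8.6 ] rz 0.1 q7 0.86 tilt [0.13 0.01] TCP [ 0.4895 -0.1091  0.0036] gap 0.413 F [-0.3 -1.   5.4] t 13.05
```

servo_tool:
  moves:
    - {"hand": 0, "x": 0, "y": 0, "z": -3, "rx": 0, "ry": 0, "rz": 0}
    - {"hand": 0, "x": 0, "y": 0, "z": -6, "rx": 0, "ry": 0, "rz": 0}
    - {"hand": 0, "x": 3, "y": 2, "z": -9, "rx": 0, "ry": 0, "rz": 0}
    - {"hand": 0, "x": 6, "y": 4, "z": -9, "rx": 0, "ry": 0, "rz": 0}
    - {"hand": 0, "x": 9, "y": 6, "z": -9, "rx": 0, "ry": 0, "rz": 0}
    - {"hand": 0, "x": 12, "y": 8, "z": -9, "rx": 0, "ry": 0, "rz": 0}
    - {"hand": 0, "x": 14.8, "y": 9.5, "z": -8, "rx": 0, "ry": 0, "rz": 0}
    - {"hand": 0, "x": 14.8, "y": 9.5, "z": -7, "rx": 0, "ry": 0, "rz": 0}
    - {"hand": 0, "x": 14.8, "y": 9.5, "z": -6, "rx": 0, "ry": 0, "rz": 0}
    - {"hand": 0, "x": 14.8, "y": 9.5, "z": -5, "rx": 0, "ry": 0, "rz": 0}
    - {"hand": 0, "x": 14.8, "y": 9.5, "z": -5, "rx": 0, "ry": 0, "rz": 0}

```text
time: 14.15
ee_pos: [0.6488, -0.1755, 0.0506]
orientation: [-3.128, -0.276, 0.006]
wrist_force: [0.6, 0.2, -0.5]
finger_gap: 0.414
```

```bash
python3 - <<'E'
from h import *
go(.6513,-.1764,.010,10)
save("wrist","w8")
E
```

```text
shift [0.25 0.14 4.06] rz 0.1 q7 0.81 tilt [-0.22  0.09] TCP [ 0.6488 -0.1755  0.0506] gap 0.414 F [ 0.6  0.2 -0.5] t 14.15
```

View pics/w8.png

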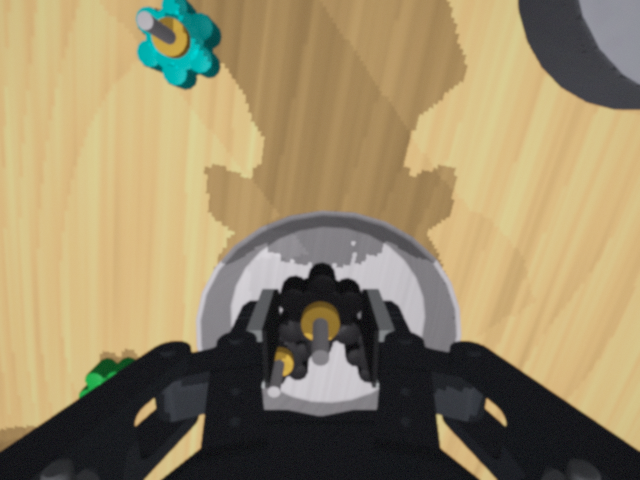

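Knob A is held. Knob B lies in the dish, with its collar at (284,362). I'll check the clearance numerically.

```bash
python3 - <<'E'
from h import *
print(px2w("wrist",284,362,.022), [px2w("wrist",u,v,.026).round(3) for u,v in((200,325),(458,325),(330,212))])
E
```

```text
[ 0.6391298  -0.22876208  0.022     ] [array([ 0.592, -0.212,  0.026]), array([ 0.726, -0.188,  0.026]), array([ 0.649, -0.14 ,  0.026])]
```

servo_tool:
  moves:
    - {"hand": 0, "x": 0.2, "y": 0.1, "z": 2.5, "rx": 0, "ry": 0, "rz": 0}
    - {"hand": 0, "x": 0.2, "y": 0.1, "z": 4, "rx": 0, "ry": 0, "rz": 0}
    - {"hand": 0, "x": 0.2, "y": 0.1, "z": 4.1, "rx": 0, "ry": 0, "rz": 0}
    - {"hand": 0, "x": 0.2, "y": 0.1, "z": 4.1, "rx": 0, "ry": 0, "rz": 0}
    - {"hand": 0, "x": 0.2, "y": 0.1, "z": 4.1, "rx": 0, "ry": 0, "rz": 0}
    - {"hand": 0.53, "x": 0.2, "y": 0.1, "z": 4.1, "rx": 0, "ry": 0, "rz": 0}
    - {"hand": 0.53, "x": 0.2, "y": 0.1, "z": 4.1, "rx": 0, "ry": 0, "rz": 0}
    - {"hand": 0.53, "x": 0.2, "y": 0.1, "z": 4.1, "rx": 0, "ry": 0, "rz": 0}
    - {"hand": 0.53, "x": 0.2, "y": 0.1, "z": 4.1, "rx": 0, "ry": 0, "rz": 0}
    - {"hand": 0.53, "x": 0.2, "y": 0.1, "z": 1, "rx": 0, "ry": 0, "rz": 0}
    - {"hand": 0.53, "x": 0.2, "y": 0.1, "z": -4, "rx": 0, "ry": 0, "rz": 0}
    - {"hand": 0.7, "x": 0.2, "y": 0.1, "z": -9, "rx": 0, "ry": 0, "rz": 0}

```text
time: 15.4
ee_pos: [0.6524, -0.177, 0.1431]
orientation: [-3.129, -0.276, 0.003]
wrist_force: [0.9, -0.5, 1.3]
finger_gap: 0.68
```

```bash
python3 - <<'E'
from h import *
go(.564,.337,.40,81.4)
a=cv2.imread("pics/top_raw.png")[180:300,100:220];b=cv2.imread("pics/scene_raw.png")[90:210,385:505]
cv2.imwrite("pics/ball.png",np.hstack([cv2.resize(i,None,fx=3.3,fy=3.3,interpolation=cv2.INTER_CUBIC) for i in(a,b)]))
E
```

```text
shift [  0.23 -52.17 -25.67] rz -71.3 q7 0.76 tilt [-0.12  0.01] TCP [ 0.6524 -0.177   0.1431] gap 0.68 F [ 0.9 -0.5  1.3] t 15.4
```

View pics/ball.png

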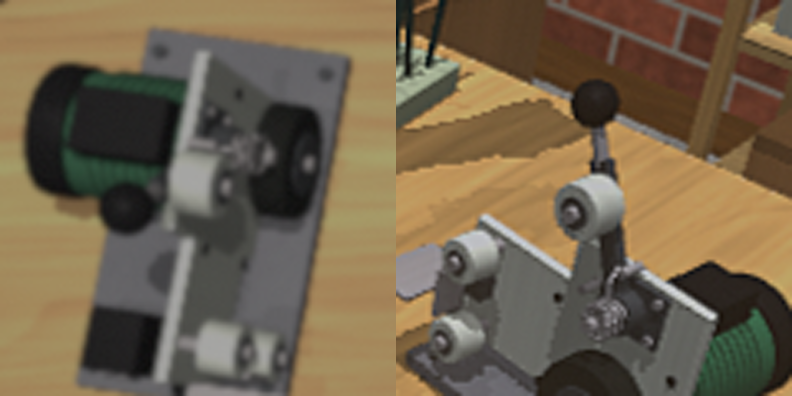

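The ball is at crop (126,207) in the top view and (596,104) in the scene view. The base edges are clear, so I'll triangulate and refine the axis.

```bash
python3 - <<'E'
from h import *
r=lambda u,v:(100+u/3.3-.35,180+v/3.3-.35)
u,v=r(126,207);su,sv=385+200/3.3-.35,90+104/3.3-.35
P=px2w("top",u,v,.305);print("top@.305",P,"scene pred",w2px("scene",P),"meas",su,sv,"scene@.305",px2w("scene",su,sv,.305))
f=lambda u,v:px2w("top",*r(u,v),.012)
q=[f(150,30),f(80,385),f(350,58),f(288,395)]
for i,j in((0,1),(2,3)):d=q[i]-q[j];print(np.linalg.norm(d),np.degrees(np.arctan2(d[1],d[0])))
d=q[0]-q[2];print(np.linalg.norm(d),np.degrees(np.arctan2(d[1],d[0]))-90)
E
```

```text
top@.305 [0.56423984 0.33779923 0.305     ] scene pred [445.17852516 121.48235217] meas 445.2560606060606 121.16515151515152 scene@.305 [0.56347668 0.3392216  0.305     ]
0.29839054257099196 -9.10385126157891
0.2817358170340686 -9.525197427579984
0.17106311774577249 -9.813414153629665
```

servo_tool:
  moves:
    - {"hand": 0.75, "x": 0, "y": 0, "z": -5, "rx": 0, "ry": 0, "rz": 0}
    - {"hand": 0.75, "x": 0, "y": 0, "z": -10, "rx": 0, "ry": 0, "rz": -8}
    - {"hand": 0.75, "x": 0, "y": -3, "z": -14, "rx": 0, "ry": 0, "rz": -16}
    - {"hand": 0.75, "x": 0, "y": -6, "z": -18, "rx": 0, "ry": 0, "rz": -24}
    - {"hand": 0.75, "x": 0, "y": -10, "z": -21, "rx": 0, "ry": 0, "rz": -32}
    - {"hand": 0.75, "x": 0, "y": -14, "z": -24, "rx": 0, "ry": 0, "rz": -40}
    - {"hand": 0.75, "x": 0, "y": -18, "z": -25.5, "rx": 0, "ry": 0, "rz": -48}
    - {"hand": 0.75, "x": 0, "y": -22, "z": -25.5, "rx": 0, "ry": 0, "rz": -56}
    - {"hand": 0.75, "x": 0, "y": -27, "z": -25.5, "rx": 0, "ry": 0, "rz": -64}
    - {"hand": 0.75, "x": 0, "y": -31, "z": -25.5, "rx": 0, "ry": 0, "rz": -71}
    - {"hand": 0.75, "x": 0, "y": -35, "z": -25.5, "rx": 0, "ry": 0, "rz": -71}
    - {"hand": 0.75, "x": 0, "y": -40, "z": -25.5, "rx": 0, "ry": 0, "rz": -71}

```text
time: 16.6
ee_pos: [0.5829, 0.2162, 0.3978]
orientation: [2.39, 2.037, 0.001]
wrist_force: [0.5, 0.3, -0.2]
finger_gap: 0.75
```

```bash
python3 - <<'E'
from h import *
go(.564,.3385,.37,80.7)
save("top","top2",crop=(290,180,490,320),s=4)
E
```

```text
shift [11.78 -3.81  2.78] rz 0.2 q7 1.1 tilt [ 0.05 -0.02] TCP [0.5829 0.2162 0.3978] gap 0.75 F [ 0.5  0.3 -0.2] t 16.6
```

View pics/top2.png

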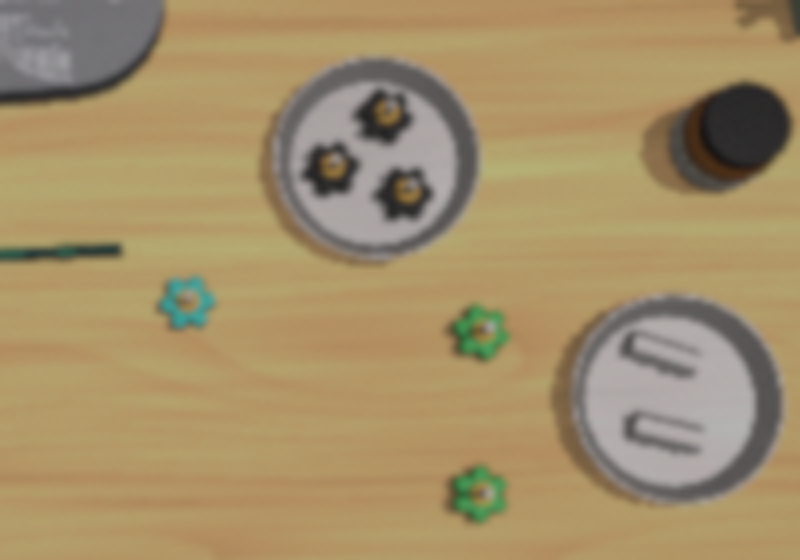

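Three knobs and two pillars are lying in their dishes, and the look-alikes haven't moved. Now I'll go above the ball, staying at z ≈ 0.37.

servo_tool:
  moves:
    - {"hand": 0.8, "x": 4, "y": -1.5, "z": 0, "rx": 0, "ry": 0, "rz": 0}
    - {"hand": 0.8, "x": 8, "y": -3, "z": 0, "rx": 0, "ry": 0, "rz": 0}
    - {"hand": 0.8, "x": 11.5, "y": -3.8, "z": 1, "rx": 0, "ry": 0, "rz": 0.2}
    - {"hand": 0.8, "x": 11.8, "y": -3.8, "z": 2.5, "rx": 0, "ry": 0, "rz": 0.2}
    - {"hand": 0.8, "x": 11.8, "y": -3.8, "z": 2.5, "rx": 0, "ry": 0, "rz": 0.2}
    - {"hand": 0.8, "x": 11.8, "y": -3.8, "z": 2.5, "rx": 0, "ry": 0, "rz": 0.2}
    - {"hand": 0.8, "x": 11.8, "y": -3.8, "z": 2.5, "rx": 0, "ry": 0, "rz": 0.2}

```text
time: 17.35
ee_pos: [0.5649, 0.3371, 0.3735]
orientation: [2.394, 2.034, 0.002]
wrist_force: [0.6, -0.1, 0.1]
finger_gap: 0.801
```

```bash
python3 - <<'E'
from h import *
go(.564,.3385,.288,80.7)
print(w2px("wrist",[.564,.3385,.305]))
save("wrist","w9")
E
```

```text
shift [ 0.12 -0.12  8.55] rz 0.0 q7 0.92 tilt [0.09 0.02] TCP [0.5649 0.3371 0.3735] gap 0.801 F [ 0.6 -0.1  0.1] t 17.35
[324.11184378 252.96759958]
```

View pics/w9.png

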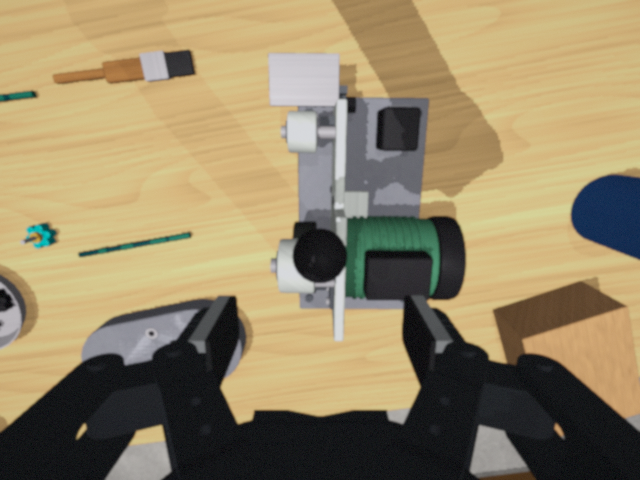

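The ball is at (320,255), within about 2 mm of the prediction. The tool is on target, so I'll go down and grip.

servo_tool:
  grip_force: 45
  moves:
    - {"hand": 0.8, "x": -0.1, "y": 0, "z": 3, "rx": 0, "ry": 0, "rz": 0}
    - {"hand": 0.8, "x": -0.1, "y": 0, "z": 6, "rx": 0, "ry": 0, "rz": 0}
    - {"hand": 0.8, "x": -0.1, "y": 0, "z": 8, "rx": 0, "ry": 0, "rz": 0}
    - {"hand": 0.8, "x": -0.1, "y": 0, "z": 8.6, "rx": 0, "ry": 0, "rz": 0}
    - {"hand": 0.8, "x": -0.1, "y": 0, "z": 8.6, "rx": 0, "ry": 0, "rz": 0}
    - {"hand": 0.5, "x": -0.1, "y": 0, "z": 8.6, "rx": 0, "ry": 0, "rz": 0}
    - {"hand": 0, "x": -0.1, "y": 0, "z": 8.6, "rx": 0, "ry": 0, "rz": 0}
    - {"hand": 0, "x": -0.1, "y": 0, "z": 8.6, "rx": 0, "ry": 0, "rz": 0}
    - {"hand": 0, "x": -0.1, "y": 0, "z": 8.6, "rx": 0, "ry": 0, "rz": 0}
    - {"hand": 0, "x": -0.1, "y": 0, "z": 8.6, "rx": 0, "ry": 0, "rz": 0}
    - {"hand": 0, "x": -0.1, "y": 0, "z": 8.6, "rx": 0, "ry": 0, "rz": 0}
    - {"hand": 0, "x": -0.1, "y": 0, "z": 8.6, "rx": 0, "ry": 0, "rz": 0}

```text
time: 18.6
ee_pos: [0.5642, 0.3368, 0.2885]
orientation: [2.391, 2.036, 0.001]
wrist_force: [-2.2, -2.5, 4.6]
finger_gap: 0.375
```

```bash
python3 - <<'E'
from h import *
s=monitor.read_state();R=Ro.from_rotvec(s["orientation"]);print(s["wrist_force"],s["finger_gap"],s["ee_pos"])
a=np.radians(-9.3);mx=np.array([np.cos(a),np.sin(a),0])
f0=np.arctan2(.140,.066)
for th in list(np.arange(.075,.751,.075))+[.79]:
    d=-mx*.155*(np.cos(f0-th)-np.cos(f0))+np.array([0,0,.155*(np.sin(f0-th)-np.sin(f0))])
    print(round(th,3),(R.inv().apply(d)*100).round(2))
E
```

```text
[-2.18159446 -2.52237683  4.62837656] 0.37549585193161 [0.56420211 0.33680991 0.2884926 ]
0.075 [ 0.   -1.03  0.53]
0.15 [ 0.   -2.02  1.14]
0.225 [ 0.01 -2.96  1.82]
0.3 [ 0.01 -3.85  2.57]
0.375 [ 0.01 -4.68  3.39]
0.45 [ 0.01 -5.45  4.26]
0.525 [ 0.02 -6.14  5.19]
0.6 [ 0.02 -6.77  6.17]
0.675 [ 0.02 -7.32  7.19]
0.75 [ 0.02 -7.8   8.26]
0.79 [ 0.02 -8.02  8.84]
```

servo_tool:
  moves:
    - {"hand": 0, "x": 0, "y": -1, "z": 0.5, "rx": 0, "ry": 0, "rz": 0}
    - {"hand": 0, "x": 0, "y": -2, "z": 1.1, "rx": 0, "ry": 0, "rz": 0}
    - {"hand": 0, "x": 0, "y": -3, "z": 1.8, "rx": 0, "ry": 0, "rz": 0}
    - {"hand": 0, "x": 0, "y": -3.8, "z": 2.6, "rx": 0, "ry": 0, "rz": 0}
    - {"hand": 0, "x": 0, "y": -4.7, "z": 3.4, "rx": 0, "ry": 0, "rz": 0}
    - {"hand": 0, "x": 0, "y": -5.4, "z": 4.3, "rx": 0, "ry": 0, "rz": 0}
    - {"hand": 0, "x": 0, "y": -6.1, "z": 5.2, "rx": 0, "ry": 0, "rz": 0}
    - {"hand": 0, "x": 0, "y": -6.8, "z": 6.2, "rx": 0, "ry": 0, "rz": 0}
    - {"hand": 0, "x": 0, "y": -7.3, "z": 7.2, "rx": 0, "ry": 0, "rz": 0}
    - {"hand": 0, "x": 0, "y": -7.3, "z": 7.2, "rx": 0, "ry": 0, "rz": 0}
    - {"hand": 0, "x": 0, "y": -7.3, "z": 7.2, "rx": 0, "ry": 0, "rz": 0}

```text
time: 19.7
ee_pos: [0.4927, 0.3491, 0.217]
orientation: [2.391, 2.036, 0.004]
wrist_force: [-3.0, -3.7, 9.7]
finger_gap: 0.37
```

```bash
python3 - <<'E'
from h import *
go(.564-.0771,.337+.0126,.2885-.082,80.7)
E
```

```text
shift [-0.04 -0.58  1.05] rz 0.1 q7 0.85 tilt [0.14 0.04] TCP [0.4927 0.3491 0.217 ] gap 0.37 F [-3.  -3.7  9.7] t 19.7
```

servo_tool:
  moves:
    - {"hand": 0, "x": 0, "y": -0.25, "z": 0.5, "rx": 0, "ry": 0, "rz": 0}
    - {"hand": 0, "x": 0, "y": -0.5, "z": 1.1, "rx": 0, "ry": 0, "rz": 0}
    - {"hand": 0, "x": 0, "y": -0.6, "z": 1.35, "rx": 0, "ry": 0, "rz": 0}
    - {"hand": 0, "x": 0, "y": -0.6, "z": 1.35, "rx": 0, "ry": 0, "rz": 0}
    - {"hand": 0, "x": 0, "y": -0.6, "z": 1.35, "rx": 0, "ry": 0, "rz": 0}
    - {"hand": 0, "x": 0, "y": -0.6, "z": 1.35, "rx": 0, "ry": 0, "rz": 0}

```text
time: 20.3
ee_pos: [0.4871, 0.3501, 0.2037]
orientation: [2.391, 2.036, 0.004]
wrist_force: [-2.2, -3.2, 9.7]
finger_gap: 0.371
```

servo_tool:
  moves:
    - {"hand": 0, "x": 0, "y": -0.1, "z": 0.3, "rx": 0, "ry": 0, "rz": 0}
    - {"hand": 0, "x": 0, "y": -0.1, "z": 0.3, "rx": 0, "ry": 0, "rz": 0}
    - {"hand": 0, "x": 0, "y": -0.1, "z": 0.3, "rx": 0, "ry": 0, "rz": 0}
    - {"hand": 0, "x": 0, "y": -0.1, "z": 0.3, "rx": 0, "ry": 0, "rz": 0}

```text
time: 20.7
ee_pos: [0.486, 0.3502, 0.2007]
orientation: [2.391, 2.036, 0.004]
wrist_force: [-1.9, -3.5, 9.5]
finger_gap: 0.371
```

```bash
python3 - <<'E'
from h import *
go(.4869,.3496,.2065,80.7)
save("scene","s2",crop=(350,60,550,210),s=4);save("wrist","w10")
E
```

```text
shift [-0.05  0.1  -0.58] rz 0.1 q7 0.84 tilt [0.15 0.06] TCP [0.486  0.3502 0.2007] gap 0.371 F [-1.9 -3.5  9.5] t 20.7
```

View pics/s2.png

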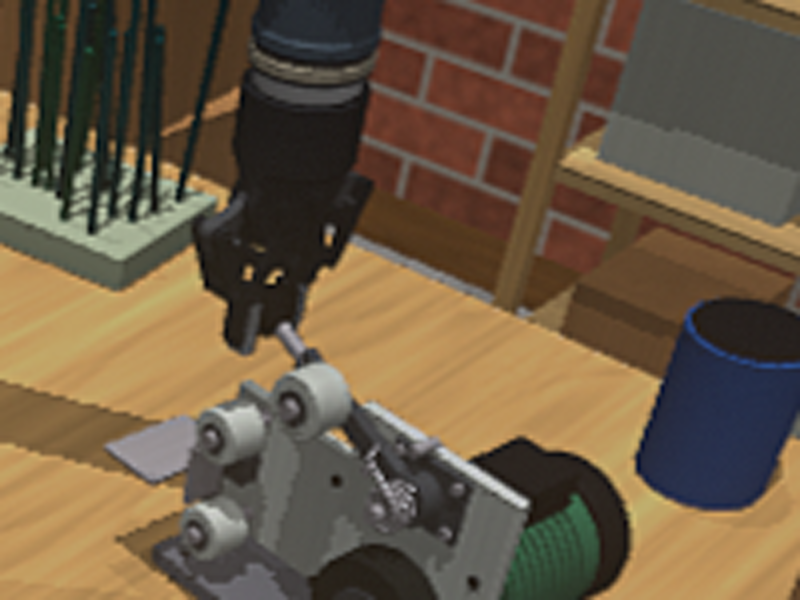

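The scene crop shows the arm swung forward and held by the ball, with the wheel hub at crop (293,405) and the ball between the fingers. The force didn't rise at the expected stop, so I'll measure the arm's angle from the wheel hub pixel.

```bash
python3 - <<'E'
from h import *
from scipy.optimize import least_squares
a=np.radians(-9.3);mx=np.array([np.cos(a),np.sin(a),0]);my=np.array([-np.sin(a),np.cos(a),0]);ez=np.array([0,0,1])
B=np.array([.564,.3375,.305]);Pv=B+.066*mx-.14*ez
f0=np.arctan2(.140,.066);arm=lambda th,r:Pv-mx*r*np.cos(f0-th)+ez*r*np.sin(f0-th)
rest=np.array([385+(572-396)/3.3-.35,90+212/3.3-.35]);now=np.array([350+293/4-.375,60+405/4-.375])
C=eyes.camera_info("scene")
s=least_squares(lambda p:w2px("scene",arm(0,.085)+p[0]*my,C)-rest,[-.03]);print("rest off",s.x,s.fun)
for yo in(s.x[0],):
    for th in(.6,.65,.7,.75,.8,.85):print(th,w2px("scene",arm(th,.085)+yo*my,C).round(2))
print("now",now)
for nm,th,pt in(("stop ball",.75,arm(.75,.155)),):print(nm,pt.round(4))
# difference image pixel shift of hub by template matching
A=cv2.imread("pics/scene_raw.png");N=cv2.imread("pics/s2_raw.png")
T=A[int(rest[1])-9:int(rest[1])+10,int(rest[0])-9:int(rest[0])+10];r=cv2.matchTemplate(N[100:230,380:480],T,cv2.TM_CCOEFF_NORMED);_,v,_,l=cv2.minMaxLoc(r);print("tmpl",v,np.array(l)+[380+9,100+9],rest.astype(int))
E
```

```text
rest off [-0.03479165] [0.39304644 0.94457548]
0.6 [424.79 159.76]
0.65 [423.94 160.65]
0.7 [423.15 161.61]
0.75 [422.4  162.62]
0.8 [421.71 163.7 ]
0.85 [421.08 164.82]
now [422.875 160.875]
stop ball [0.4871 0.3501 0.2225]
tmpl 0.7950239181518555 [421 161] [437 153]
```

The image is too coarse to separate 0.70 from 0.75 rad. The TCP has already gone past the nominal stop with no rise in force, so the pads may have slid on the ball. I'll grip harder and test with a small push, keeping the tips above the 192 mm plate.

servo_tool:
  grip_force: 110
  moves:
    - {"hand": 0, "x": 0, "y": 0, "z": 0, "rx": 0, "ry": 0, "rz": 0}
    - {"hand": 0, "x": 0, "y": 0, "z": 0, "rx": 0, "ry": 0, "rz": 0}
    - {"hand": 0, "x": 0, "y": 0, "z": 0, "rx": 0, "ry": 0, "rz": 0}
    - {"hand": 0, "x": 0, "y": 0, "z": 0, "rx": 0, "ry": 0, "rz": 0}

```text
time: 21.2
ee_pos: [0.4861, 0.3503, 0.201]
orientation: [2.391, 2.036, 0.005]
wrist_force: [-3.6, -4.1, 11.7]
finger_gap: 0.352
```

servo_tool:
  moves:
    - {"hand": 0, "x": 0, "y": -0.05, "z": 0.15, "rx": 0, "ry": 0, "rz": 0}
    - {"hand": 0, "x": 0, "y": -0.05, "z": 0.15, "rx": 0, "ry": 0, "rz": 0}
    - {"hand": 0, "x": 0, "y": -0.05, "z": 0.15, "rx": 0, "ry": 0, "rz": 0}

```text
time: 21.5
ee_pos: [0.4855, 0.3504, 0.1996]
orientation: [2.391, 2.037, 0.004]
wrist_force: [-3.8, -4.0, 10.6]
finger_gap: 0.35
```

```bash
cat > hub.py <<'E'
from h import *
a=np.radians(-9.3);mx=np.array([np.cos(a),np.sin(a),0]);my=np.array([-np.sin(a),np.cos(a),0]);ez=np.array([0,0,1])
B=np.array([.564,.3375,.305]);Pv=B+.066*mx-.14*ez
f0=np.arctan2(.140,.066);arm=lambda th,r:Pv-mx*r*np.cos(f0-th)+ez*r*np.sin(f0-th)
C=eyes.camera_info("scene")
hub=lambda th:w2px("scene",arm(th,.085)-.0348*my,C)
def track(f,th0=.74):
    A=cv2.imread("pics/scene_raw.png",0);N=cv2.imread(f,0)
    c0=hub(0)-[.39,.94]; g=(hub(th0)-hub(0)); best=None
    h=9; T=cv2.getRectSubPix(A,(2*h+1,2*h+1),tuple(map(float,c0))).astype(np.float32)
    yy,xx=np.mgrid[-h:h+1,-h:h+1];m=((xx**2+yy**2)<=h*h).astype(np.uint8)*255
    W=np.float32([[1,0,(c0+g)[0]-h],[0,1,(c0+g)[1]-h]])
    cc,W=cv2.findTransformECC(T,N.astype(np.float32),W,cv2.MOTION_TRANSLATION,(3,200,1e-5),m,1)
    d=W[:,2]+h-c0
    ths=np.arange(.4,1,.005);e=[np.linalg.norm(hub(t)-hub(0)-d) for t in ths];i=int(np.argmin(e))
    return cc.__round__(3),d.round(2),"theta",ths[i].round(3),"resid",round(e[i],2)
E
python3 - <<'E'
from hub import *
print("s2",track("pics/s2_raw.png"));save("scene","s3");print("s3",track("pics/s3_raw.png"))
s=monitor.read_state();print(s["wrist_force"],s["ee_pos"],s["effort"].round(2),s["qpos"].round(3))
E
```

```text
Traceback (most recent call last):
  File "hub.py", line 13, in track
    cc,W=cv2.findTransformECC(T,N.astype(np.float32),W,cv2.MOTION_TRANSLATION,(3,200,1e-5),m,1)
         ~~~~~~~~~~~~~~~~~~~~^^^^^^^^^^^^^^^^^^^^^^^^^^^^^^^^^^^^^^^^^^^^^^^^^^^^^^^^^^^^^^^^^^
cv2.error: OpenCV(4.12.0) /io/opencv/modules/core/src/arithm.cpp:662: error: (-209:Sizes of input arguments do not match) The operation is neither 'array op array' (where arrays have the same size and the same number of channels), nor 'array op scalar', nor 'scalar op array' in function 'arithm_op'
```

```bash
python3 - <<'E'
s=open('hub.py').read();i=s.index("    W=np.float32");j=s.index("    ths=")
s=s[:i]+'''    k=8;up=lambda im:cv2.resize(im,None,fx=k,fy=k,interpolation=cv2.INTER_CUBIC)
    p=(c0+g);S=2*h+17;Nn=cv2.getRectSubPix(N,(S,S),tuple(map(float,p))).astype(np.float32)
    r=cv2.matchTemplate(up(Nn),up(T),cv2.TM_CCOEFF_NORMED,mask=cv2.resize(m,None,fx=k,fy=k,interpolation=cv2.INTER_NEAREST).astype(np.float32)/255)
    _,cc,_,l=cv2.minMaxLoc(r);d=(np.array(l)/k-8)+g
'''+s[j:].replace("cc.__round__(3)","round(cc,3)")
open('hub.py','w').write(s)
E
python3 - <<'E'
from hub import *
print("s2",track("pics/s2_raw.png"));save("scene","s3");print("s3",track("pics/s3_raw.png"))
s=monitor.read_state();print(s["wrist_force"],s["ee_pos"],s["effort"].round(2),s["qpos"].round(3))
E
```

```text
s2 (0.837, array([-15.95,   7.7 ]), 'theta', np.float64(0.745), 'resid', np.float64(0.06))
s3 (0.832, array([-16.08,   7.95]), 'theta', np.float64(0.76), 'resid', np.float64(0.06))
[-3.27025728 -3.65039721 11.00714248] [0.48546305 0.35038451 0.1995825 ] [ -0.68 -36.15   2.05 -20.15  -0.68  -1.28   0.06] [-0.942  0.379  0.322  1.775 -0.138  1.006  0.844]
```

The image gives θ ≈ 0.75–0.76 ± 0.02, which isn't conclusive. I'll push on in small steps and watch the force.

servo_tool:
  moves:
    - {"hand": 0, "x": 0, "y": -0.05, "z": 0.15, "rx": 0, "ry": 0, "rz": 0}
    - {"hand": 0, "x": 0, "y": -0.05, "z": 0.15, "rx": 0, "ry": 0, "rz": 0}
    - {"hand": 0, "x": 0, "y": -0.05, "z": 0.15, "rx": 0, "ry": 0, "rz": 0}

```text
time: 21.85
ee_pos: [0.4852, 0.3504, 0.1989]
orientation: [2.391, 2.037, 0.005]
wrist_force: [-5.2, -4.9, 15.0]
finger_gap: 0.356
```

servo_tool:
  moves:
    - {"hand": 0, "x": 0, "y": -0.05, "z": 0.15, "rx": 0, "ry": 0, "rz": 0}
    - {"hand": 0, "x": 0, "y": -0.05, "z": 0.15, "rx": 0, "ry": 0, "rz": 0}
    - {"hand": 0, "x": 0, "y": -0.05, "z": 0.15, "rx": 0, "ry": 0, "rz": 0}

```text
time: 22.15
ee_pos: [0.4852, 0.3505, 0.1987]
orientation: [2.391, 2.036, 0.007]
wrist_force: [-6.2, -6.6, 20.8]
finger_gap: 0.356
```

```bash
python3 - <<'E'
from hub import *
save("scene","s4");print("s4",track("pics/s4_raw.png"))
s=monitor.read_state();print(s["wrist_force"],s["ft_torque"],s["ee_pos"],s["effort"].round(2))
E
```

```text
s4 (0.832, array([-16.2 ,   8.08]), 'theta', np.float64(0.765), 'resid', np.float64(0.03))
[-5.93809817 -6.410233   21.33944592] [-1.65041963  0.77141111 -0.05808491] [0.48521739 0.35046912 0.19870062] [ -0.91 -30.74   1.31 -18.08  -0.93  -2.2    0.04]
```

The force has risen from 11 to 21 N with the TCP stationary, so the arm is on its stop. I'll hold for a moment to confirm it's steady, then hand in.

servo_tool:
  moves:
    - {"hand": 0, "x": 0, "y": 0, "z": 0, "rx": 0, "ry": 0, "rz": 0}
    - {"hand": 0, "x": 0, "y": 0, "z": 0, "rx": 0, "ry": 0, "rz": 0}
    - {"hand": 0, "x": 0, "y": 0, "z": 0, "rx": 0, "ry": 0, "rz": 0}
    - {"hand": 0, "x": 0, "y": 0, "z": 0, "rx": 0, "ry": 0, "rz": 0}
    - {"hand": 0, "x": 0, "y": 0, "z": 0, "rx": 0, "ry": 0, "rz": 0}
    - {"hand": 0, "x": 0, "y": 0, "z": 0, "rx": 0, "ry": 0, "rz": 0}
    - {"hand": 0, "x": 0, "y": 0, "z": 0, "rx": 0, "ry": 0, "rz": 0}
    - {"hand": 0, "x": 0, "y": 0, "z": 0, "rx": 0, "ry": 0, "rz": 0}

```text
time: 23.0
ee_pos: [0.4852, 0.3505, 0.1987]
orientation: [2.391, 2.036, 0.007]
wrist_force: [-6.1, -5.6, 21.7]
finger_gap: 0.35
```

```bash
python3 - <<'E'
from hub import *
save("scene","s5");print("s5",track("pics/s5_raw.png"))
s=monitor.read_state();print(s["wrist_force"],s["ee_pos"],s["finger_gap"])
if s["wrist_force"][2]>15 and s["finger_gap"]>.33: print(workorder.hand_in())
E
```

```text
s5 (0.832, array([-16.2 ,   8.08]), 'theta', np.float64(0.765), 'resid', np.float64(0.03))
[-5.10014389 -6.91755436 21.33166707] [0.48521355 0.35048914 0.19871149] 0.35920024543603923
the job is handed in; nothing more can be done
None
```

The job is done and handed in at about 23 s. Both black star knobs lie in the knob dish and the loose pillar lies in the pillar dish. The tension arm is held by its ball knob against its stop.

**Fasteners:** a top view taken before I took hold of the arm showed three knobs in one dish and two pillars in the other. The green and turquoise look-alikes had not moved. I did not check the rest of the bench again after that.

**Tension arm:**
- **At the stop:** the upward force on the tool rose from 11 to 21 N while the tool stood still. It then held steady for 0.8 s at 110 N grip.
- **Angle:** the tracking wheel's position in the scene camera gives about 0.765 rad, within about 0.02 rad of the 0.75 rad stop.
- **Disagreement:** the tool's own travel implies about 0.8 rad. The pads probably slid roughly 5–7 mm on the ball during the swing, while the grip was still 45 N. I judged the stop by the force rise.

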